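# Turn the loupe turret to the largest lens

## Task

Push the upright tabs of the inspection stand's lens turret gently round with your fingertips until the largest of its four lenses is centred above the gold ring lying on the stage, and leave it standing there. Do not touch the lenses or their frames, lift nothing, and leave the ring and all the other things on the bench where they are.

Things in the scene. Friction and masses are not known exactly. Their poses are not given: they have to be found in the camera images.
- stand: Inspection stand screwed to the bench. Origin: centre of its round dark steel foot (radius 52 mm) on the bench, on the turret's vertical axis; z up. Its stage, a flat bar 64 mm wide with a black rubber pad on top (pad surface 22 mm above the bench), reaches along the stand's +x to 115 mm from the axis. Above it sits a flat four-armed turret (70 to 78 mm up); hub knob, radius 10 mm, to 93 mm.
- turret (a joint): Angle of the lens turret about the stand's vertical axis, rad, anticlockwise from above positive; 0: largest lens along the stand's +x. It may be turned either way, with no stop within a turn, and values a full turn apart are alike. No clicks or springs: friction of about 0.12 N m (about 1 N at a tab) keeps it where it is left.
- lenses: The four round lenses in dark steel frames, turning with the turret, centres 60 mm from its axis, 90 degrees apart. Glass diameters, anticlockwise from above: 48, 34, 26, 18 mm; frames 4 mm wide: none reaches past 89 mm from the axis; 69 to 77 mm above the bench. Origin on the axis 70 mm above the bench, x towards the largest lens.
- large_lens (a point): Centre of the largest lens, 60 mm from the turret axis, 73 mm above the bench.
- tabs: The four tabs, one beyond each lens, turning with the turret: a flat arm (12 mm wide, 70 to 76 mm above the bench) out to 135 mm from the axis carries an upright aluminium fin, 8 mm thick across the push, 30 mm long radially (105 to 135 mm from the axis), its top 106 mm above the bench. Origin and axes as for the lenses.
- tab0 (a point): Top centre of the fin beyond the largest lens, 120 mm from the turret axis, 106 mm above the bench.
- tab1 (a point): The same point of the next tab anticlockwise (34 mm lens).
- tab2 (a point): The same point of the tab opposite the largest lens (26 mm lens).
- tab3 (a point): The same point of the fourth tab (18 mm lens).
- gold_ring: Loose gold-coloured finger ring lying flat on the stage's black pad, outside diameter 23 mm, 6 mm high, 12 g. Origin: centre of its underside. It lies 57 to 64 mm from the turret axis, up to 14 mm to either side of the stage's middle line.
- dropper: Bystander: small white bottle, diameter 32 mm, height 62 mm, standing loose. Origin: centre of underside.
- bench_block: Bystander: steel bench block 65 x 65 x 22 mm, loose. Origin: centre of underside.
- driver: Bystander: screwdriver with yellow handle, 170 mm long, lying loose along its own x. Origin: underside, near its middle.
- cup: Bystander: small white ceramic cup, rim diameter 60 mm, height 45 mm, loose. Origin: centre of underside.

How it is judged (in metres and radians):
At the end, for the whole second after the job is handed in: Seen from above, the centre of the largest lens is within 8 mm of the centre of the gold ring, the turret is at rest, the ring is within 6 mm of where it lay and the bottle, block, screwdriver and cup within 20 mm (horizontal distance between large_lens and gold_ring below 0.008 m and velocity of joint turret between -0.05 and 0.05 rad/s and distance of gold_ring from where it was at the start of the episode below 0.006 m and distance of each of dropper, bench_block, driver, cup from where it was at the start of the episode below 0.02 m); the robot touches nothing.
It fails at once if a lens or its frame is touched (over 0.5 N) (contact force between any of the fingers, the arm and lenses above 0.5 N).
It fails at once if the tabs are gripped or pushed roughly (over 20 N) (contact force between any of the fingers, the arm and tabs above 20 N).
It fails at once if the gold ring is shifted by over 6 mm or lifted (distance of gold_ring from where it was at the start of the episode above 0.006 m).
It fails at once if a bystander is shifted by over 20 mm or lifted (distance of any of dropper, bench_block, driver, cup from where it was at the start of the episode above 0.02 m).
It also fails if it takes over 64 s, if anything falls off the work surface, if the arm or the gripper's body presses on something with over 40 N, if the wrist force passes 120 N, or if a joint passes its speed limit or range.

## Robot

A 6-joint arm with a two-finger parallel gripper is mounted at the origin on the work surface. World frame = base frame: x ahead of the robot, y to its left, z up, the work surface at z = 0. Lengths are in m, angles in degrees, forces in N, time in s.
With the tool pointing down it reaches from about 0.35 to 0.775 m from the base axis. Payload 5.5 kg.
Tool frame: the origin (TCP) lies between the finger pads; the fingertips stand 25 mm ahead of it and the grasp point (between the pads) lies 6 mm ahead of it (bot.tip_extent is the distance from the TCP to the fingertips, in m); z points along the fingers, y is the direction in which the jaws open and shut (so a half turn about z gives the same grasp; the last joint's range is limited). The gripper opens to 85 mm and grips with 20 to 120 N. Pads are 22 mm wide; open, the fingers measure 114 mm over their backs; the gripper's body (76 mm by 85 mm) begins 54 mm behind the grasp point. The pads swing forward as they close: fully open they stand 13 mm farther back than shut.
Start: joints at [-82.941, 17.945, 2.641, 74.691, 0, 82.002], TCP at [0.149, -0.555, 0.256] pointing down, gripper open.
Joint ranges: [-158.12, 158.12], [-49.38, 96.58], [-58.88, 72.47], [-126.05, 133.96], [-84.25, 85.87], [-180, 180]. Speed limits (degrees/s): [147.25, 147.25, 180, 180, 180, 180].

## Interface

Orientations are given as a 3x3 rotation matrix whose columns are the frame's x, y, z axes.
In Python, from workcell import readout, optics, ticket, bot gives the robot as it stands.
- The arm moves only by the tool carry_out, never from a script. Its argument "moves" is text: rows parted by semicolons, each of 7 numbers parted by spaces: the opening in per cent of the stroke, from 0 (shut) to 100 (fully open), then the shift along the tool's x, y, z in cm, then the turn, a rotation vector about the tool's x, y, z in rad. A call has 1 to 20 rows; each row is the pose to reach, as a shift and turn from the pose commanded when the call began, along the tool's axes at that moment; what a row does not reach only later rows make up. A row lasts 1/12 s, in which the tool goes at most 41.7 mm and 7.16 degrees, less where a joint would pass 70% of its speed; a pose out of reach is approached as far as the arm can. A call with a gripper value outside its range is refused whole. The fingers move at their own pace and stop on an object; "squeeze" is the grip in N (left out, the last holds). Time passes only in rows, so rows that repeat a pose let the fingers close. It gives the time, the measured TCP pose, the force and the opening at its end, in the units of the state.
- readout.sense(): the state, without advancing time (a new reading comes with each control period).
- optics.capture(name): name is "scene" or "top"; returns the picture (480x640x3 uint8, red, green, blue); there is no depth.
- optics.calibration(name): a dict with "fx", "fy", "cx", "cy" (pixels), "position" and "attitude" of the camera in the world. Camera axes: x right, y up, looking along -z (the intrinsics and any distortion apply to the point x, -y, -z); pixel columns grow to the right and rows downward; lengths in m; the calibration is good to about 2 mm. A picture is of the moment at which its call begins. calibration takes no time and is no camera call.
- ticket.sign_off(): hands the job in, once; it reports no verdict.
The state is a dict: "time_s": time; "joint_pos": joint angles; "qd": joint speeds; "tau": joint torques, N m; "position": TCP position; "tcp_rot": TCP orientation; "contact_force": force on the tool from outside, world axes, zero at the start; "torque": the same for the moment, N m; "finger_gap": finger opening in m.
Only numpy, scipy, OpenCV 4.12 (cv2) and the standard library are available. Lean on these libraries where they do the work, as an engineer would, in place of code of your own. Each camera call takes 0.05 s, during which the arm holds its last target. There are 200 camera calls.

## Working session

There is one attempt and no reset: what is moved stays moved. The work goes in short steps, Python scripts to look and compute and a tool call to move; the robot and the scene stay as the last step left them, time stands still between calls to the robot, and variables do not carry over. Pictures are saved under pics/ and viewed, about 8 in all and at most 12, crops included, and the job is handed in when it is done.

Besides the shell and the picture viewer there is one more tool, called in YAML: its name, and indented under it one key for each argument. carry_out: Moves the arm, as the interface text tells. Its arguments: {"type":"object","properties":{"moves":{"type":"string"},"squeeze":{"type":"number"}},"required":["moves"]}

```bash
mkdir -p pics; ls; python3 - <<'E'
from workcell import readout, optics
import cv2
for n in("scene","top"):
    cv2.imwrite(f"pics/{n}0.png",optics.capture(n)[:,:,::-1]); print(n,optics.calibration(n))
print(readout.sense())
E
```

```text
pics
scene {'fx': 447.61317582770226, 'fy': 447.61317582770226, 'cx': 320.7200392152583, 'cy': 243.08290748918085, 'position': array([ 1.15186201, -0.01457198,  0.84073834]), 'attitude': array([[ 0.0590921 , -0.78459972,  0.6171802 ],
       [ 0.99824338,  0.04909255, -0.03316745],
       [-0.00427578,  0.61805599,  0.78612246]])}
top {'fx': 512.5373926831518, 'fy': 512.5373926831518, 'cx': 316.487676365057, 'cy': 236.35960553898255, 'position': array([ 0.45850433, -0.02184189,  1.14813039]), 'attitude': array([[ 0.0226424 ,  0.99283936, -0.11729163],
       [-0.99934607,  0.01916876, -0.03065939],
       [-0.02819151,  0.11790913,  0.99262414]])}
{'time_s': 0.1, 'joint_pos': array([-8.29401540e+01,  1.79869287e+01,  2.58632212e+00,  7.46917262e+01,
       -8.71107417e-04,  8.20017787e+01]), 'qd': array([-0.03215683, -0.09426769,  0.15345934,  0.04729182,  0.04020258,
        0.01303202]), 'tau': array([ 1.84880315e-03, -4.81727993e+01,  2.99242973e+01,  1.28089564e-02,
       -8.04079968e-05,  1.21002498e-05]), 'position': array([ 0.14932338, -0.55485849,  0.25551402]), 'tcp_rot': array([[ 9.65663045e-01,  2.59797686e-01, -2.13152689e-04],
       [ 2.59797689e-01, -9.65661747e-01,  1.59742355e-03],
       [ 2.09173543e-04, -1.59794947e-03, -9.99998701e-01]]), 'contact_force': array([-0.21516659,  0.19206632, -0.8669678 ]), 'torque': array([-4.86517777e-02, -4.15009859e-02,  1.91234850e-05]), 'finger_gap': 0.08536057567567343}
```

View pics/top0.png

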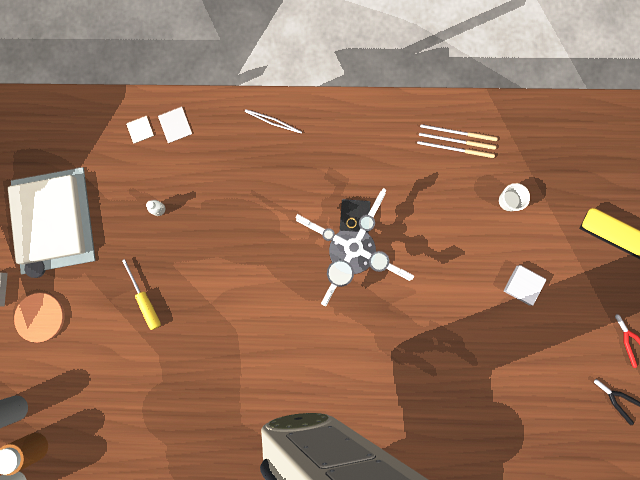

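View pics/scene0.png

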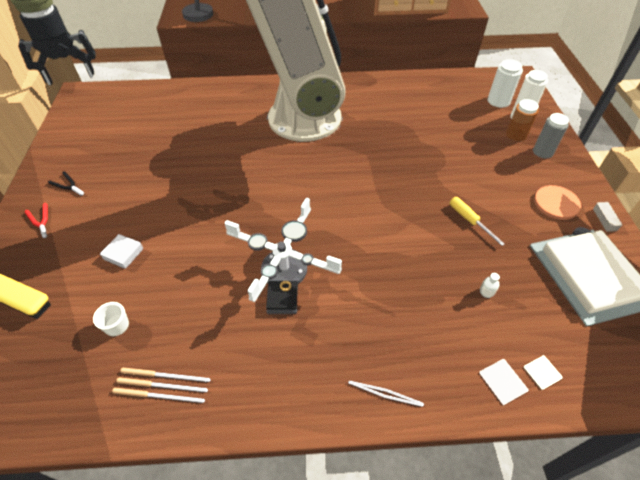

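The top view shows the stand hub near (353,247). The stage points up the image (+x), with the ring at about (351,223). The largest lens is at (341,272), on the robot's side. I'll enlarge that area.

```bash
cat > h.py <<'E'
import numpy as np, cv2
from workcell import readout, optics
def px2w(n,u,v,z):
    c=optics.calibration(n); d=c["attitude"]@np.array([(u-c["cx"])/c["fx"],-(v-c["cy"])/c["fy"],-1])
    p=c["position"]; return p+d*(z-p[2])/d[2]
def w2px(n,P):
    c=optics.calibration(n); q=(np.asarray(P)-c["position"])@c["attitude"]
    return np.stack([c["cx"]-c["fx"]*q[...,0]/q[...,2], c["cy"]+c["fy"]*q[...,1]/q[...,2]],-1)
def crop(n,name,x,y,w,h,s):
    im=optics.capture(n)[y:y+h,x:x+w,::-1]
    cv2.imwrite(f"pics/{name}.png",cv2.resize(im,None,fx=s,fy=s,interpolation=cv2.INTER_CUBIC))
E
python3 - <<'E'
from h import *
crop("top","c1",285,180,140,130,5)
E
```

```text
(no output)
```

View pics/c1.png

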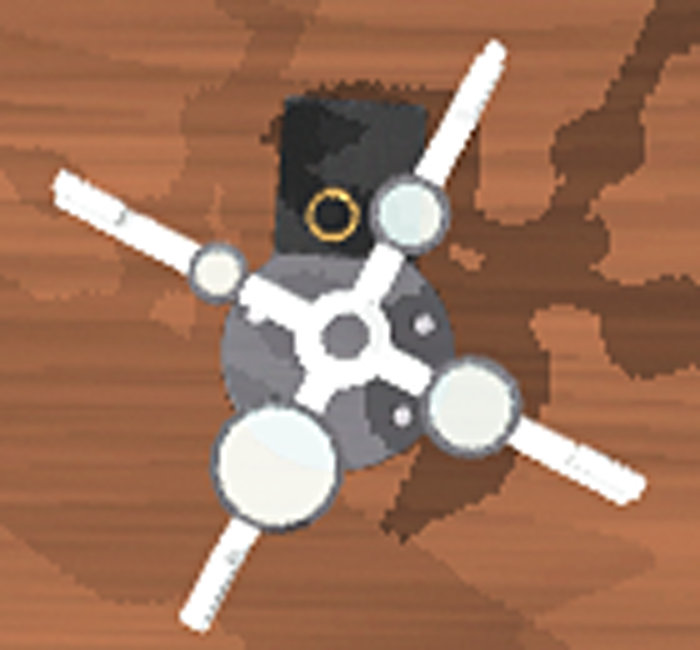

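```bash
python3 - <<'E'
from h import *
f=lambda x,y,z:px2w("top",(x+.5)/5-.5+285,(y+.5)/5-.5+180,z)
L=[f(*p,.075) for p in((276,466),(472,407),(410,214),(217,272))]
c=np.mean([(L[0]+L[2])/2,(L[1]+L[3])/2],0);print("axis",c,"knob",f(345,335,.093))
for l in L:
    d=l-c;print(l.round(4),np.hypot(*d[:2]).round(4),np.degrees(np.arctan2(d[1],d[0])).round(1))
r=f(332,215,.026);d=r-c;print("ring",r,np.hypot(*d[:2]),np.degrees(np.arctan2(d[1],d[0])))
a=(f(352,97,.022)+0)-c;print("stage far edge",a)
E
```

```text
axis [ 0.56334734 -0.06659179  0.075     ] knob [ 0.56337423 -0.06637999  0.093     ]
[ 0.5096 -0.0391  0.075 ] 0.0603 152.9
[ 0.536  -0.1206  0.075 ] 0.0605 -116.9
[ 0.617  -0.0938  0.075 ] 0.0602 -26.9
[ 0.5908 -0.0129  0.075 ] 0.0603 62.9
ring [ 0.62316389 -0.06272454  0.026     ] 0.05994143810709027 3.6991267486804476
stage far edge [ 0.11368318 -0.00439358 -0.053     ]
```

The lens centres fit r = 60.3 mm at 90° spacing. The axis is at (0.5633, -0.0666). The largest lens is at 152.9° and the ring at 3.7°, so the turret must turn about 149.2° clockwise. I'll straddle tab 0 with the fingers part open and push it round with the trailing one. First move: above tab 0.

carry_out:
  moves: "45 43.8 -44.5 0 0 0 -2.41;45 43.8 -44.5 0 0 0 -2.41;45 43.8 -44.5 0 0 0 -2.41;45 43.8 -44.5 0 0 0 -2.41;45 43.8 -44.5 0 0 0 -2.41;45 43.8 -44.5 0 0 0 -2.41;45 43.8 -44.5 0 0 0 -2.41;45 43.8 -44.5 0 0 0 -2.41;45 43.8 -44.5 0 0 0 -2.41;45 43.8 -44.5 0 0 0 -2.41;45 43.8 -44.5 0 0 0 -2.41;45 43.8 -44.5 0 0 0 -2.41;45 43.8 -44.5 0 0 0 -2.41;45 43.8 -44.5 0 0 0 -2.41;45 43.8 -44.5 0 0 0 -2.41;45 43.8 -44.5 0 0 0 -2.41;45 43.8 -44.5 0 0 0 -2.41;45 43.8 -44.5 0 0 0 -2.41;45 43.8 -44.5 0 0 0 -2.41;45 43.8 -44.5 0 0 0 -2.41"

```text
time_s: 1.82
position: [0.4565, -0.0114, 0.256]
tcp_rot: [[-0.895, 0.446, -0.001], [0.446, 0.895, 0.0], [0.001, -0.0, -1.0]]
contact_force: [0.1, 0.0, -0.4]
finger_gap: 0.0387
```

```bash
python3 -c "
from workcell import bot,readout
print(bot.tip_extent,readout.sense()['joint_pos'])
from h import *
crop('scene','s1',190,150,190,150,4)"
```

```text
0.025 [-1.15127720e+01  4.88176161e+00 -1.37521367e+01  7.14063729e+01
 -4.22174489e-03  1.49811117e+01]
```

View pics/s1.png

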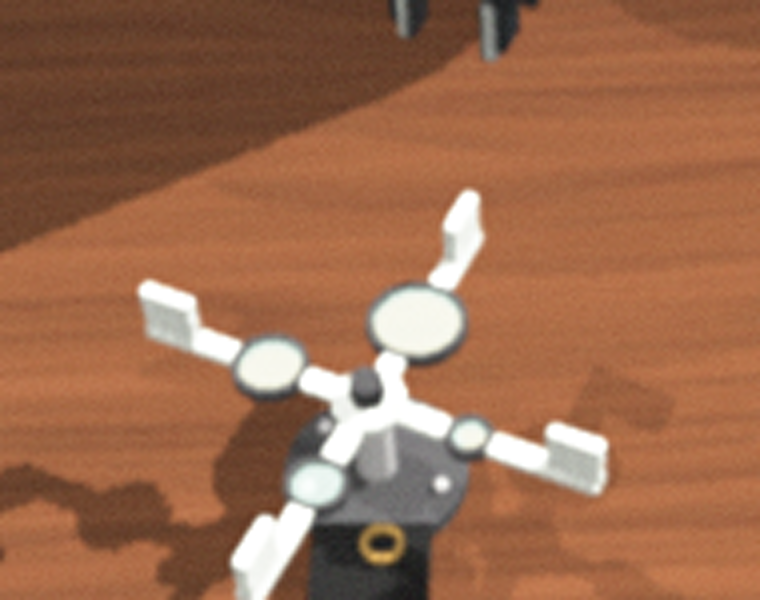

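The fingers are lined up above tab 0, one on each side of the fin. The fin top is at crop (468,195) and the ring at (382,543). Lowering, then I'll check.

carry_out:
  moves: "45 0 0 1.5 0 0 0;45 0 0 3 0 0 0;45 0 0 4.5 0 0 0;45 0 0 6 0 0 0;45 0 0 7.5 0 0 0;45 0 0 9 0 0 0;45 0 0 10.5 0 0 0;45 0 0 12 0 0 0;45 0 0 13 0 0 0;45 0 0 14 0 0 0;45 0 0 14.7 0 0 0;45 0 0 14.7 0 0 0;45 0 0 14.7 0 0 0"

```text
time_s: 2.95
position: [0.4564, -0.0118, 0.1091]
tcp_rot: [[-0.892, 0.452, -0.001], [0.452, 0.892, 0.0], [0.001, -0.0, -1.0]]
contact_force: [-0.4, -0.2, -0.4]
finger_gap: 0.0389
```

```bash
python3 -c "
from h import *
crop('scene','s2',190,150,190,150,4)"
```

```text
(no output)
```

View pics/s2.png

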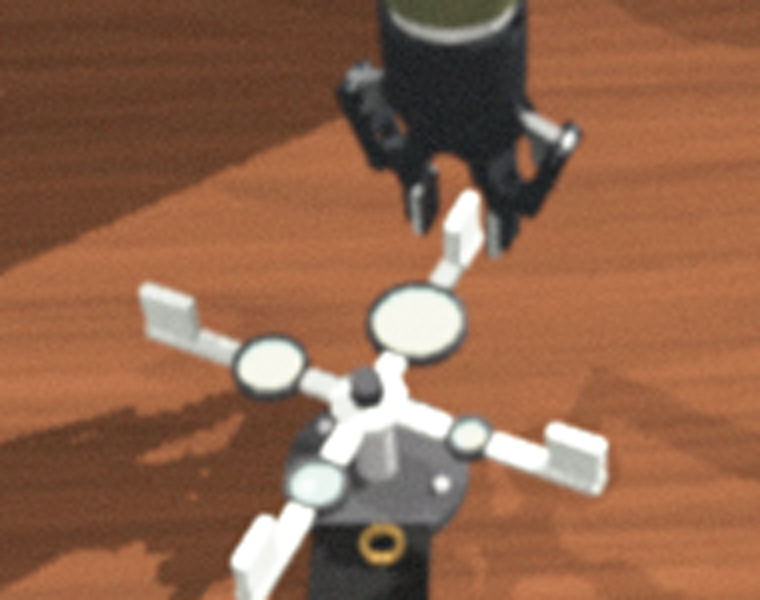

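The fin stands between the pads, untouched. Now the arc: for a clockwise turn Δ, the shift is x = 12(cosΔ−1), y = 12 sinΔ, with a turn of +Δ about tool z. I'll go slowly through first contact, 30° in this call.

carry_out:
  moves: "45 0 0.21 0 0 0 0.017;45 -0.01 0.42 0 0 0 0.035;45 -0.02 0.63 0 0 0 0.052;45 -0.03 0.84 0 0 0 0.07;45 -0.05 1.05 0 0 0 0.087;45 -0.07 1.25 0 0 0 0.105;45 -0.09 1.46 0 0 0 0.122;45 -0.12 1.67 0 0 0 0.14;45 -0.15 1.88 0 0 0 0.157;45 -0.18 2.08 0 0 0 0.175;45 -0.26 2.49 0 0 0 0.209;45 -0.36 2.9 0 0 0 0.244;45 -0.46 3.31 0 0 0 0.279;45 -0.59 3.71 0 0 0 0.314;45 -0.72 4.1 0 0 0 0.349;45 -0.87 4.5 0 0 0 0.384;45 -1.04 4.88 0 0 0 0.419;45 -1.21 5.26 0 0 0 0.454;45 -1.4 5.63 0 0 0 0.489;45 -1.61 6 0 0 0 0.524"

```text
time_s: 4.67
position: [0.4982, 0.0346, 0.1092]
tcp_rot: [[-0.544, 0.839, -0.0], [0.839, 0.544, -0.0], [-0.0, -0.001, -1.0]]
contact_force: [-0.1, -0.6, 0.1]
finger_gap: 0.0385
```

```bash
python3 -c "
from h import *
crop('scene','s3',190,150,190,150,4)
for d in np.arange(2.5,51,2.5):
    r=np.radians(d);print('45 %.2f %.2f 0 0 0 %.3f'%(12*(np.cos(r)-1),12*np.sin(r),r),end=';')"
```

```text
45 -0.01 0.52 0 0 0 0.044;45 -0.05 1.05 0 0 0 0.087;45 -0.10 1.57 0 0 0 0.131;45 -0.18 2.08 0 0 0 0.175;45 -0.28 2.60 0 0 0 0.218;45 -0.41 3.11 0 0 0 0.262;45 -0.56 3.61 0 0 0 0.305;45 -0.72 4.10 0 0 0 0.349;45 -0.91 4.59 0 0 0 0.393;45 -1.12 5.07 0 0 0 0.436;45 -1.36 5.54 0 0 0 0.480;45 -1.61 6.00 0 0 0 0.524;45 -1.88 6.45 0 0 0 0.567;45 -2.17 6.88 0 0 0 0.611;45 -2.48 7.31 0 0 0 0.654;45 -2.81 7.71 0 0 0 0.698;45 -3.15 8.11 0 0 0 0.742;45 -3.51 8.49 0 0 0 0.785;45 -3.89 8.85 0 0 0 0.829;45 -4.29 9.19 0 0 0 0.873;
```

View pics/s3.png

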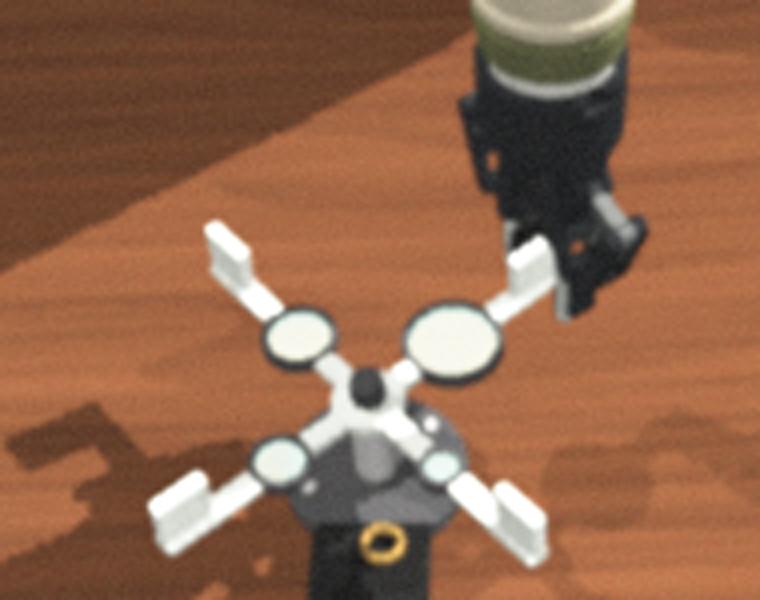

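The turret followed, with tab 0 resting against the trailing pad at crop (530,265). Force is below 1 N. Next, 50° more.

carry_out:
  moves: "45 -0.01 0.52 0 0 0 0.044;45 -0.05 1.05 0 0 0 0.087;45 -0.10 1.57 0 0 0 0.131;45 -0.18 2.08 0 0 0 0.175;45 -0.28 2.60 0 0 0 0.218;45 -0.41 3.11 0 0 0 0.262;45 -0.56 3.61 0 0 0 0.305;45 -0.72 4.10 0 0 0 0.349;45 -0.91 4.59 0 0 0 0.393;45 -1.12 5.07 0 0 0 0.436;45 -1.36 5.54 0 0 0 0.480;45 -1.61 6.00 0 0 0 0.524;45 -1.88 6.45 0 0 0 0.567;45 -2.17 6.88 0 0 0 0.611;45 -2.48 7.31 0 0 0 0.654;45 -2.81 7.71 0 0 0 0.698;45 -3.15 8.11 0 0 0 0.742;45 -3.51 8.49 0 0 0 0.785;45 -3.89 8.85 0 0 0 0.829;45 -4.29 9.19 0 0 0 0.873"

```text
time_s: 6.38
position: [0.5983, 0.0489, 0.1089]
tcp_rot: [[0.293, 0.956, -0.001], [0.956, -0.293, 0.0], [-0.0, -0.001, -1.0]]
contact_force: [-1.4, 0.1, 0.7]
finger_gap: 0.0383
```

carry_out:
  moves: "45 -0.01 0.52 0 0 0 0.044;45 -0.05 1.05 0 0 0 0.087;45 -0.10 1.57 0 0 0 0.131;45 -0.18 2.08 0 0 0 0.175;45 -0.28 2.60 0 0 0 0.218;45 -0.41 3.11 0 0 0 0.262;45 -0.56 3.61 0 0 0 0.305;45 -0.72 4.10 0 0 0 0.349;45 -0.91 4.59 0 0 0 0.393;45 -1.12 5.07 0 0 0 0.436;45 -1.36 5.54 0 0 0 0.480;45 -1.61 6.00 0 0 0 0.524;45 -1.88 6.45 0 0 0 0.567;45 -2.17 6.88 0 0 0 0.611;45 -2.48 7.31 0 0 0 0.654;45 -2.81 7.71 0 0 0 0.698;45 -3.15 8.11 0 0 0 0.742;45 -3.51 8.49 0 0 0 0.785;45 -3.89 8.85 0 0 0 0.829;45 -4.29 9.19 0 0 0 0.873"

```text
time_s: 8.05
position: [0.6739, -0.0187, 0.1089]
tcp_rot: [[0.921, 0.39, -0.001], [0.39, -0.921, 0.001], [-0.0, -0.001, -1.0]]
contact_force: [-0.2, 1.2, 0.5]
finger_gap: 0.0384
```

```bash
python3 -c "
from h import *
print(readout.sense()['joint_pos'])
crop('top','t2',285,180,140,130,5)"
```

```text
[-8.42463408e+00  3.29804817e+01  4.91874702e+00  6.19954931e+01
  5.06948504e-02  1.48594103e+02]
```

View pics/t2.png

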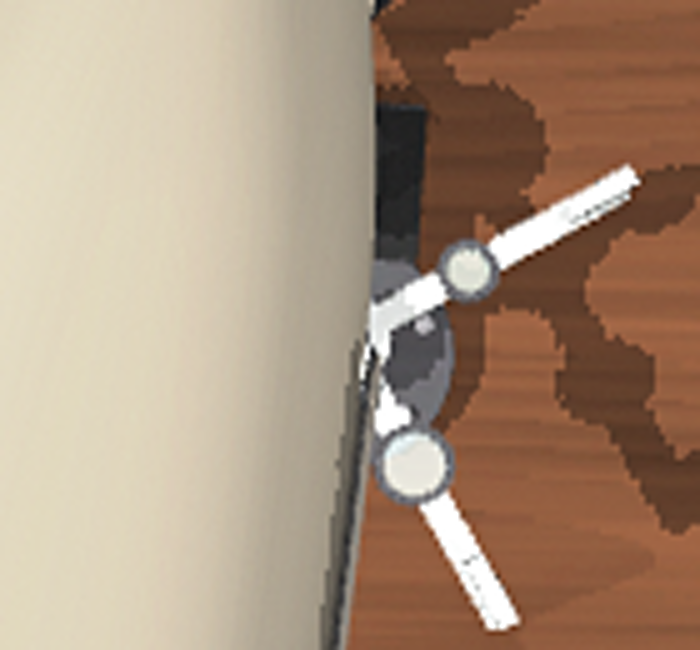

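```bash
python3 - <<'E'
from h import *
f=lambda x,y,z:px2w("top",(x+.5)/5-.5+285,(y+.5)/5-.5+180,z)
for p,o in(((468,270),90),((414,466),180)):
    d=f(*p,.075)-[.5633,-.0666,0.075];print(np.hypot(*d[:2]),(np.degrees(np.arctan2(d[1],d[0]))+o))
E
```

```text
0.06004267748099849 30.373513638834197
0.0604581004424205 29.800494782606023
```

Both visible lenses put tab 0 at 30.1°, 7.1° behind the tool, so 26.4° remains. I'll end slowly, then back off 7° so that neither pad touches.

carry_out:
  moves: "45 -0.01 0.52 0 0 0 0.044;45 -0.05 1.05 0 0 0 0.087;45 -0.10 1.57 0 0 0 0.131;45 -0.18 2.08 0 0 0 0.175;45 -0.28 2.60 0 0 0 0.218;45 -0.41 3.11 0 0 0 0.262;45 -0.56 3.61 0 0 0 0.305;45 -0.72 4.10 0 0 0 0.349;45 -0.91 4.59 0 0 0 0.393;45 -1.12 5.07 0 0 0 0.436;45 -1.21 5.26 0 0 0 0.454;45 -1.25 5.34 0 0 0 0.461;45 -1.25 5.34 0 0 0 0.461;45 -1.25 5.34 0 0 0 0.461;45 -1.12 5.07 0 0 0 0.436;45 -0.95 4.69 0 0 0 0.401;45 -0.8 4.3 0 0 0 0.367;45 -0.68 3.99 0 0 0 0.339;45 -0.68 3.99 0 0 0 0.339"

```text
time_s: 9.68
position: [0.6834, -0.0574, 0.1093]
tcp_rot: [[0.998, 0.067, -0.0], [0.067, -0.998, 0.0], [-0.0, -0.0, -1.0]]
contact_force: [-0.6, -0.7, 0.4]
finger_gap: 0.0385
```

```bash
python3 -c "
from h import *
crop('scene','s4',190,170,190,150,4)"
```

```text
(no output)
```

View pics/s4.png

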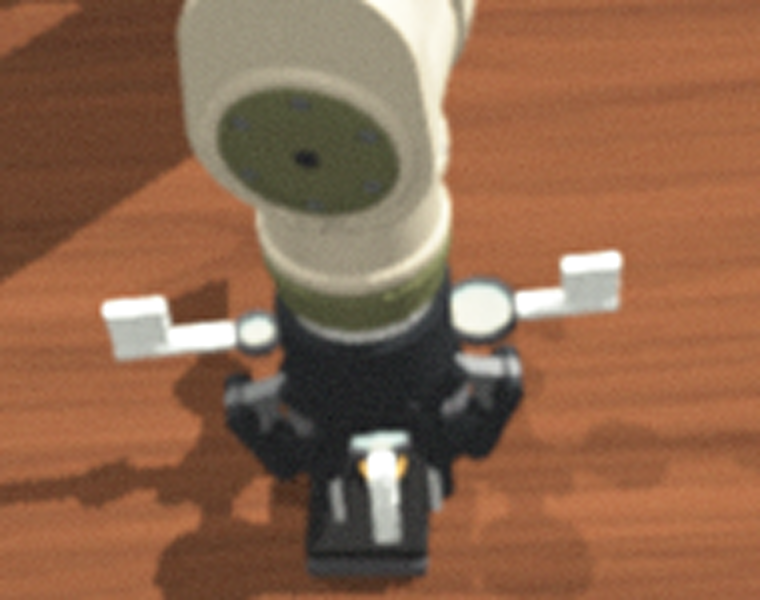

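The fin stands free between the pads, aligned with the stage. Lifting straight up, then to the side so the top camera can see.

carry_out:
  moves: "45 0 0 -1 0 0 0;45 0 0 -2.5 0 0 0;45 0 0 -4.5 0 0 0;45 0 0 -7 0 0 0;45 0 0 -10 0 0 0;45 0 0 -13 0 0 0;45 0 0 -15 0 0 0;45 -3 4 -15 0 0 0;45 -6 8 -15 0 0 0;45 -9 12 -15 0 0 0;45 -12 16 -15 0 0 0;45 -15 19 -15 0 0 0;45 -18 22 -15 0 0 0;45 -21 25 -15 0 0 0;45 -23 28 -15 0 0 0;45 -25 30 -15 0 0 0;45 -25 30 -15 0 0 0;45 -25 30 -15 0 0 0"

```text
time_s: 11.23
position: [0.4505, -0.3773, 0.2603]
tcp_rot: [[0.998, 0.058, 0.0], [0.058, -0.998, -0.002], [0.0, 0.002, -1.0]]
contact_force: [0.9, -0.2, -0.7]
finger_gap: 0.0387
```

```bash
python3 -c "
from h import *
crop('top','t3',285,180,140,130,5)"
```

```text
(no output)
```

View pics/t3.png

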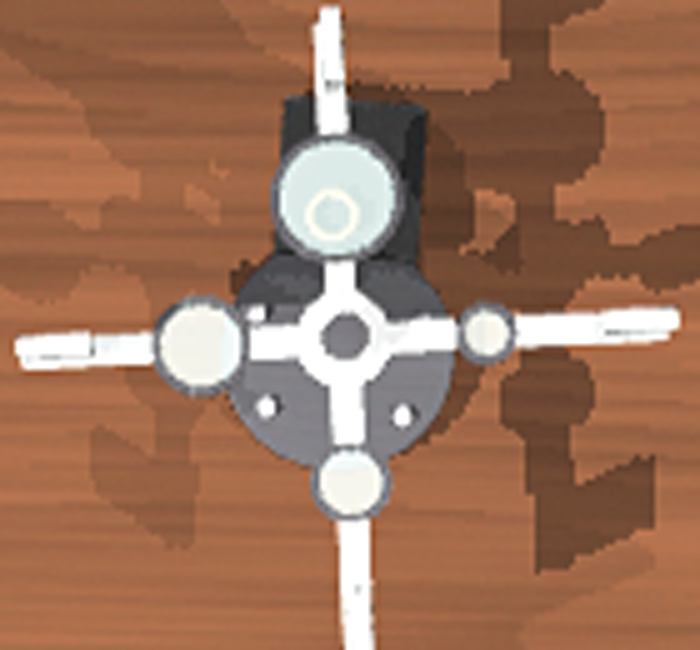

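```bash
python3 - <<'E'
from h import *
from workcell import ticket
f=lambda x,y,z:px2w("top",(x+.5)/5-.5+285,(y+.5)/5-.5+180,z)
l=f(337,197,.075);r=f(332,215,.026);print(l,r,np.hypot(*(l-r)[:2]),readout.sense()["qd"].round(2))
a=f(199,346,.075)-f(488,332,.075);print(np.degrees(np.arctan2(a[1],a[0]))-90)
if np.hypot(*(l-r)[:2])<.005: ticket.sign_off();print("signed")
E
```

```text
[ 0.62369918 -0.06293626  0.075     ] [ 0.62316389 -0.06272454  0.026     ] 0.0005756358530471245 [ 3.08  0.03 -0.26  0.1   0.86  0.56]
3.9307768829304877
the job is handed in; nothing more can be done
signed
```

I turned the lens turret about 149° clockwise, and the largest lens now stands centred above the gold ring. The job is handed in.

I straddled tab 0 with the part-open fingers and pushed it with the trailing pad, then backed off and lifted clear without touching the other tabs, lenses or frames.

- **Lens position:** in the last top view, the lens centre is about 0.6 mm from the ring centre (limit 8 mm). That figure depends on a camera calibration good to about 2 mm.
- **Turret angle:** the two side lenses put the turret at 3.9°, against 3.7° for the ring, so the two measurements agree.
- **Ring:** it shows at the same pixel as at the start, so it has not moved.
- **Forces:** the force readings at the end of each push were below 2 N. I did not see the peaks within a push.
- **Bystanders:** I did not measure the bottle, block, screwdriver and cup again. The arm kept well above them throughout.
- **Arm at hand-in:** the base joint still read about 3°/s as the arm settled, well clear of everything.

The whole job took about 11 s of the 64 s allowed.

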